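# Swing the glaze bucket boom to the dipping mark

### The job

Swing the boom with the heavy glaze bucket round from its parked side until its white stripe points along the yellow stripe on the table, and bring it to rest there, standing still and free of the robot, for a good five seconds. Move it only by its two sprung rubber bumpers, never touching the red cradle or the bucket, never ramming a bumper fully in, never running into the end stops and never faster than about a quarter of a metre per second, or the glaze slops over. Leave the jar, its lid and the clay hand where they are.

Things in the scene. Friction and masses are not known exactly. Their poses are not given: they have to be found in the camera images.
- stand: Fixed steel foot (150 mm disc) of the boom's vertical ball-bearing pivot; origin on the pivot axis at the table top. Its x axis points away from the robot, up to about 0.1 rad askew. All that swings on it weighs 4.2 kg and has a moment of inertia about the pivot of nominally 0.29 kg m2, +-30 % with the filling.
- boom (a joint): Boom angle q about the vertical pivot, rad. At 0 it points along the stand's -x axis, to the robot; it grows as the bucket moves to the robot's left (+y): direction from the pivot (-cos q, sin q) in the stand's frame. Parked at -0.7 to -0.5; end stops +-0.95 (stay within 0.9). Drag 0.008 N m s/rad plus 0.0005 N m: it coasts for many seconds. Glaze slops above 1 rad/s.
- bumper_left (a joint): Compression, m, of the sprung bumper on the boom's left (+y): 0 out, 0.040 fully in (keep below 0.037). Black rubber roll 70 mm thick, 110 mm long along the boom (middle 280 mm from the pivot), axis 100 mm above the table. Out, its outermost line is 120 mm from the boom's centre line. Spring 80 N/m, hardly damped: a boom meeting something still is thrown back nearly as fast.
- bumper_right (a joint): The same bumper on the boom's right (-y) side, mirrored; 0 out, 0.040 fully in, 80 N/m, outermost line 120 mm from the centre line.
- bucket_lid (a point): Centre of the top of the white and blue bucket lid, x axis pointing back to the pivot, z up (126 mm disc, 162 mm above the table, 280 mm from the pivot). The bucket sits in the boom's red steel cradle: a box 140 mm along the boom (210 to 350 mm from the pivot), 150 mm wide, 30 to 140 mm above the table. A white stripe marks its end face and arm.
- index: Flat yellow T-shaped stripe on the table marking the dipping position; origin on the pivot axis, its -x axis is the direction along which the boom must point, about 0.3 to 0.55 rad on the boom's scale. Stripe 16 mm wide, from 260 to 450 mm from the pivot, 3 mm thick, cross bar at its end.
- index_mark (a point): Point on the middle of the yellow stripe, 280 mm from the pivot: when the boom is in place the middle of the bucket stands above it.
- glaze_jar: Loose jar, 64 mm in diameter, 85 mm tall, bystander; origin centre of the underside.
- jar_lid: Loose black lid, 72 mm disc 12 mm thick, bystander; origin centre of the underside.
- clay_hand: Loose blue-glazed clay hand lying flat, about 130 x 90 x 12 mm, bystander; origin under its palm.

How it is judged:
By the outcome, as a careful person would: the job done as asked, in the order asked, and still so for the second after the job is handed in, with the robot touching nothing.
It also fails if it takes over 51 s, if anything falls off the work surface, if the arm or the gripper's body presses on something with over 40 N, if the wrist force passes 120 N, or if a joint passes its speed limit or range.

### The arm

A 7-joint arm with a two-finger parallel gripper is mounted at the origin on the work surface. World frame = base frame: x ahead of the robot, y to its left, z up, the work surface at z = 0. Lengths are in mm, angles in degrees, forces in N, time in s.
With the tool pointing down it reaches from about 350 to 775 mm from the base axis. Payload 3.1 kg.
Tool frame: the origin (TCP) lies at the very end of the fingers, on their centre line; the grasp point (between the pads) lies 19 mm behind it (env.tcp_to_grasp is the distance from the TCP to the grasp point, in mm); z points along the fingers, y is the line along which they close (so a half turn about z gives the same grasp; the last joint's range is limited). The gripper opens to 85 mm and grips with 20 to 120 N. Pads are 22 mm wide; open, the fingers measure 114 mm over their backs; the gripper's body (76 mm by 85 mm) begins 54 mm behind the grasp point. The pads swing forward as they close: fully open they stand 13 mm farther back than shut.
Start: joints at [-65.93, 17.813, 0.802, 86.603, -0.252, 75.585, -1.558], TCP at [245.035, 492.418, 231.304] pointing down, gripper open.
Joint ranges: [-154.91, 154.91], [-16.99, 109.72], [-72.82, 74.43], [7.12, 147.25], [-82.49, 262.49], [11.32, 116.49], [-174.64, 174.64]. Speed limits (degrees/s): [159.86, 159.86, 180, 180, 180, 180, 180].

### API

Orientations are given as a 3x3 rotation matrix whose columns are the frame's x, y, z axes.
In Python, from cell import env, optics, workorder gives the robot as it stands.
- The arm moves only by the tool apply_moves, never from a script. Its argument "series" is a list of rows, each a list of 3 entries, a list of its own where there are three numbers: the shift along the world's x, y, z normalised to -1 to 1, where 1 is 0.03 m, then the turn, a rotation vector about the world's x, y, z normalised to -1 to 1, where 1 is 10 degrees, then the opening, from -1 (shut) to 1 (fully open). A call has 1 to 20 rows; each row shifts and turns the commanded pose from where the row before left it; what a row does not reach is not made up. A row lasts 1/8 s, in which the tool goes at most 62.5 mm and 10.7 degrees, less where a joint would pass 70% of its speed; a pose out of reach is approached as far as the arm can. A call with a number of a shift or a turn outside -1 to 1 is refused whole. A call with a gripper value outside its range is refused whole. The fingers move at their own pace and stop on an object; "force" is the grip in N (left out, the last holds). Time passes only in rows, so rows that do not move let the fingers close. It gives the time, the measured TCP pose, the force, the opening and the grip force at its end, in the units of the state.
- env.get_obs(): the state, without advancing time (a new reading comes with each control period).
- optics.get_image(name): name is "scene" or "top" or "wrist"; returns a dict with "image" (384x512x3 uint8, red, green, blue), "z_map" (384x512 float32, mm along the optical axis (not along the pixel's ray), 0 where there is no reading), "fovy" (degrees; the focal length in pixels is half the picture's height over the tangent of half this angle, whatever the lens; pixels are square), "cx", "cy" (the principal point, pixels), "T" (4x4, takes a point from camera to world coordinates). Camera axes: x right, y down, z forward; pixel columns grow to the right and rows downward; lengths in mm; the calibration is good to about 2 mm. A picture is of the moment at which its call begins.
- workorder.sign_off(): hands the job in; it is judged then, once.
The state is a dict: "t": time; "q": joint angles; "dq": joint speeds; "joint_torque": joint torques, N m; "tcp_pos": TCP position; "eef_rot": TCP orientation; "ft_force": force on the tool from outside, world axes, zero at the start; "wrist_torque": the same for the moment, N m; "grip_width": finger opening in mm; "grip_force": force on a finger pad.
Only numpy, scipy, OpenCV 4.12 (cv2) and the standard library are available. Lean on these libraries where they do the work, as an engineer would, in place of code of your own. Each camera call takes 0.05 s, during which the arm holds its last target. There are 200 camera calls.

## Working session

There is one attempt and no reset: what is moved stays moved. The work goes in short steps, Python scripts to look and compute and a tool call to move; the robot and the scene stay as the last step left them, time stands still between calls to the robot, and variables do not carry over. Pictures are saved under pics/ and viewed, at most 10 in all, crops included, and the job is handed in when it is done.

Besides the shell and the picture viewer there is one more tool, called after ">>>" as a command line: name --argument value ..., lists and objects as JSON in quotes. apply_moves: Moves the arm, as the interface text tells. Its arguments: {"type":"object","properties":{"series":{"type":"array","items":{"type":"array"}},"force":{"type":"number"}},"required":["series"]}

```bash
mkdir -p pics; ls
python3 - <<'E'
from cell import env,optics
import cv2,numpy as np
o=env.get_obs();print(o['t'],o['tcp_pos'],o['eef_rot'])
for n in ['scene','top']:
    d=optics.get_image(n);np.savez(f'pics/{n}0.npz',**d)
    cv2.imwrite(f'pics/{n}0.png',d['image'][:,:,::-1]);print(n,d['fovy'],d['cx'],d['cy'],d['T'].round(3).tolist())
a=cv2.imread('pics/scene0.png');b=cv2.imread('pics/top0.png')
cv2.imwrite('pics/both0.png',cv2.resize(np.vstack([a,b]),(400,600)))
E
```

```text
pics
0.0 [244.70092565 491.76342502 230.2281459 ] [[-8.95296982e-01  4.45468747e-01 -9.53680814e-04]
 [ 4.45469760e-01  8.95294512e-01 -2.10455727e-03]
 [-8.36892894e-05 -2.30903973e-03 -9.99997331e-01]]
scene 45.8950812388311 244.51784741341694 188.65546474625944 [[-0.251, 0.554, -0.794, 1751.58], [0.968, 0.162, -0.193, 317.807], [0.022, -0.816, -0.577, 1006.897], [0.0, 0.0, 0.0, 1.0]]
top 51.14684182874545 257.2605409653738 190.33231822914635 [[0.012, -0.986, 0.169, 384.659], [-1.0, -0.015, -0.02, 43.089], [0.023, -0.168, -0.985, 1198.611], [0.0, 0.0, 0.0, 1.0]]
```

View pics/top0.png

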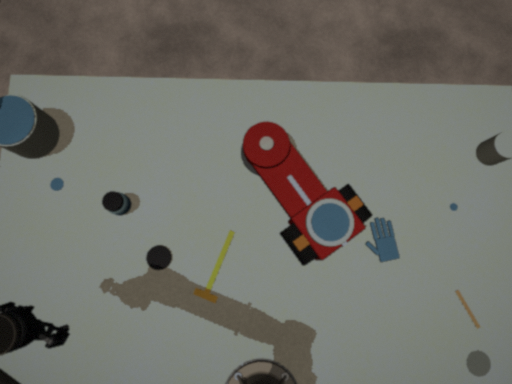

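View pics/scene0.png

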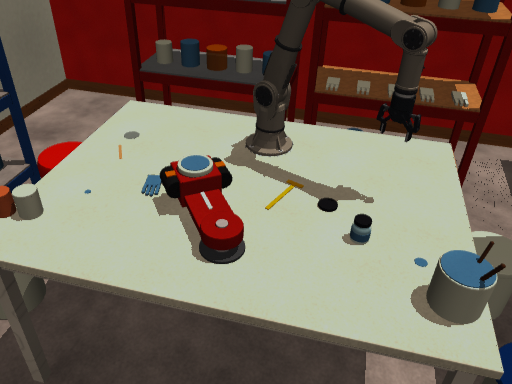

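The top view shows the pivot cap near (266,144), the lid near (330,222), the right bumper near (355,203), the left bumper near (300,243), the clay hand near (382,240), and the yellow stripe from (232,232) to (207,290). The scene view agrees: lid at (195,165), stripe at (283,195). Next I'll measure these.

```bash
cat > h.py <<'E'
import numpy as np,cv2
from cell import env,optics
def f(d): return d['image'].shape[0]/2/np.tan(np.radians(float(d['fovy']))/2)
def ray(d,u,v):
    r=np.stack([(np.asarray(u)-d['cx'])/f(d),(np.asarray(v)-d['cy'])/f(d),np.ones(np.shape(u))],-1)
    return r@d['T'][:3,:3].T, d['T'][:3,3]
def onz(d,u,v,z):
    r,c=ray(d,u,v); return c+r*((z-c[2])/r[...,2])[...,None]
def cross(d1,p1,d2,p2):
    r1,c1=ray(d1,*p1);r2,c2=ray(d2,*p2)
    s=np.linalg.lstsq(np.stack([r1,-r2],1),c2-c1,rcond=None)[0]
    a,b=c1+s[0]*r1,c2+s[1]*r2; return (a+b)/2,np.linalg.norm(a-b)
def hsv(d): return cv2.cvtColor(d['image'],cv2.COLOR_RGB2HSV)
def blobs(m,amin=20):
    n,l,s,c=cv2.connectedComponentsWithStats(m.astype(np.uint8)); return [(s[i,4],c[i],l==i) for i in range(1,n) if s[i,4]>=amin]
def blue(d): h=hsv(d); return (h[...,0]>90)&(h[...,0]<125)&(h[...,1]>70)
def lid(d,near):
    return min(blobs(blue(d),100),key=lambda b:np.hypot(*(b[1]-near)))[1]
E
python3 - <<'E'
from h import *
t=dict(np.load('pics/top0.npz'));s=dict(np.load('pics/scene0.npz'))
lt=lid(t,(330,222));ls=lid(s,(195,165));P,e=cross(t,lt,s,ls);print('lid',lt,ls,P,e)
def white(d,near):
    h=hsv(d);m=(h[...,1]<60)&(h[...,2]>150);return min([b for b in blobs(m,8) if b[0]<2000],key=lambda b:np.hypot(*(b[1]-near)))
wt=white(t,(266,144));ws=white(s,(222,224));print(wt[:2],ws[:2]);C,e=cross(t,wt[1],s,ws[1]);print('cap',C,e)
for n,d,c in (('t',t,(225,250)),('s',s,(283,195))):
    h=hsv(d);m=(h[...,0]>12)&(h[...,0]<35)&(h[...,1]>130)
    v,u=np.nonzero(m);k=np.hypot(u-c[0],v-c[1])<60;
    b=[x for x in blobs(m,8) if np.hypot(*(x[1]-c))<60];print([(x[0],x[1]) for x in b])
    m=np.any([x[2] for x in b],0);v,u=np.nonzero(m);X=onz(d,u,v,3.)[:,:2]
    r=np.hypot(*(X-C[:2]).T);print(n,r.min(),r.max())
    X=X[r<425];vx,vy,x0,y0=cv2.fitLine(X.astype(np.float32),cv2.DIST_L2,0,.01,.01).ravel()
    if vx>0:vx,vy=-vx,-vy
    print('index ang',np.arctan2(vy,-vx),'off pivot',(C[0]-x0)*vy-(C[1]-y0)*vx)
L=P-C;print('boom ang',np.arctan2(L[1],-L[0]),'r',np.hypot(*L[:2]))
for d,c in ((t,wt[1]),(t,lt)):print('depth z',d['z_map'][int(c[1]),int(c[0])],(ray(d,*c)[0]*d['z_map'][int(c[1]),int(c[0])]+d['T'][:3,3]))
# hand, jar
for a,c,_ in blobs(blue(t),60):print(a,c,onz(t,*c,12.))
E
```

```text
lid [329.96532334 221.79100281] [194.63914373 162.4648318 ] [ 482.83981207 -170.44511116  160.61245744] 3.7238358332495336Traceback (most recent call last):
  File "<stdin>", line 6, in <module>
  File "<stdin>", line 5, in white
ValueError: min() iterable argument is empty
```

Run:
```python
from h import *
t=dict(np.load('pics/top0.npz'));s=dict(np.load('pics/scene0.npz'))
print(hsv(t)[144,266],hsv(s)[224,222])
lt=lid(t,(330,222));ls=lid(s,(195,165));P,e=cross(t,lt,s,ls)
def white(d,near):
    h=hsv(d);m=(h[...,1]<110)
    q=np.zeros(m.shape,bool);q[near[1]-14:near[1]+14,near[0]-14:near[0]+14]=1
    return min(blobs(m&q,8),key=lambda b:np.hypot(*(b[1]-near)))
wt=white(t,(266,144));ws=white(s,(222,224));print(wt[:2],ws[:2]);C,e=cross(t,wt[1],s,ws[1]);print('cap',C,e)
for n,d,c in (('t',t,(225,250)),('s',s,(283,195))):
    h=hsv(d);m=(h[...,0]>12)&(h[...,0]<35)&(h[...,1]>130)
    b=[x for x in blobs(m,8) if np.hypot(*(x[1]-c))<60];print([(x[0],x[1]) for x in b])
    m=np.any([x[2] for x in b],0);v,u=np.nonzero(m);X=onz(d,u,v,3.)[:,:2]
    r=np.hypot(*(X-C[:2]).T);print(n,r.min(),r.max())
    X=X[r<425];vx,vy,x0,y0=cv2.fitLine(X.astype(np.float32),cv2.DIST_L2,0,.01,.01).ravel()
    if vx>0:vx,vy=-vx,-vy
    print('index ang',np.arctan2(vy,-vx),'off pivot',(C[0]-x0)*vy-(C[1]-y0)*vx)
L=P-C;print('boom ang',np.arctan2(L[1],-L[0]),'r',np.hypot(*L[:2]))
for d,c in ((t,wt[1]),(t,lt)):print('depth z',(ray(d,*c)[0]*d['z_map'][int(c[1]),int(c[0])]+d['T'][:3,3]))
for a,c,_ in blobs(blue(t),60):print(a,c,onz(t,*c,12.))
```

```text
[ 30  18 131] [ 10  34 171]
(np.int32(165), array([266.18787879, 142.68484848])) (np.int32(92), array([221.5, 223. ]))
cap [709.39398357  -4.47742367 104.39570334] 2.4843675809216004
[(np.int32(418), array([213.58133971, 274.68660287]))]
t 263.05728912876293 471.4473288372181
index ang 0.3754605 off pivot -0.8657992814893305
[(np.int32(208), array([284.24519231, 192.48076923]))]
s 257.1179387439171 471.7922821582388
index ang 0.37501925 off pivot 1.2863867124604837
boom ang -0.6322548466372281 r 280.84170970690366
depth z [708.47967154  -3.17721957 106.46336376]
depth z [ 482.04050361 -167.84687451  164.27377908]
1353 [ 14.37472284 119.06208426] [796.95461416 762.25698433  12.        ]
109 [ 56.56880734 183.76146789] [598.42652076 615.87595403  12.        ]
1067 [329.96532334 221.79100281] [ 496.37683553 -198.90051072   12.        ]
710 [383.8971831  241.72957746] [ 439.52104863 -358.00084585   12.        ]
```

Pivot is at (709,-4). The boom stands at -0.632 rad (world) and the stripe at 0.375. An elastic push at finger speed v sends the boom off at 2v, and a finger backing off at half the boom's speed stops it with its springs out. First I'll move to the right side.

>>> apply_moves --series '[[[0.404,-0.968,0],[0,0,-0.136],-1],[[0.404,-0.968,0],[0,0,-0.136],-1],[[0.404,-0.968,0],[0,0,-0.136],-1],[[0.404,-0.968,0],[0,0,-0.136],-1],[[0.404,-0.968,0],[0,0,-0.136],-1],[[0.404,-0.968,0],[0,0,-0.136],-1],[[0.404,-0.968,0],[0,0,-0.136],-1],[[0.404,-0.968,0],[0,0,-0.136],-1],[[0.404,-0.968,0],[0,0,-0.136],-1],[[0.404,-0.968,0],[0,0,-0.136],-1],[[0.404,-0.968,0],[0,0,-0.136],-1],[[0.404,-0.968,0],[0,0,-0.136],-1],[[0.404,-0.968,0],[0,0,-0.136],-1],[[0.404,-0.968,0],[0,0,-0.136],-1],[[0.404,-0.968,0],[0,0,-0.136],-1],[[0.404,-0.968,0],[0,0,-0.136],-1],[[0.404,-0.968,0],[0,0,-0.136],-1],[[0.404,-0.968,0],[0,0,-0.136],-1],[[0.404,-0.968,0],[0,0,-0.136],-1],[[0.404,-0.968,0],[0,0,-0.136],-1]]'

```text
t: 2.6
tcp_pos: [487.3, -89.6, 231.1]
eef_rot: [[-0.592, 0.806, -0.0], [0.806, 0.592, 0.0], [0.0, -0.0, -1.0]]
ft_force: [-1.0, -0.3, 0.3]
grip_width: -0.4
grip_force: 0.0
```

>>> apply_moves --series '[[[0.404,-0.968,0],[0,0,0],-1],[[0.404,-0.968,0],[0,0,0],-1],[[0.404,-0.968,0],[0,0,0],-1],[[0.404,-0.968,0],[0,0,0],-1],[[0.404,-0.968,0],[0,0,0],-1],[[0.404,-0.968,0],[0,0,0],-1],[[0.404,-0.968,0],[0,0,0],-1],[[0,0,0],[0,0,0],-1]]'

```text
t: 3.6
tcp_pos: [571.0, -295.1, 230.4]
eef_rot: [[-0.589, 0.808, -0.002], [0.808, 0.589, -0.002], [-0.0, -0.003, -1.0]]
ft_force: [-0.4, -0.3, -0.2]
grip_width: -0.2
grip_force: 0.0
```

>>> apply_moves --series '[[[0,0,-0.967],[0,0,0],-1],[[0,0,-0.967],[0,0,0],-1],[[0,0,-0.967],[0,0,0],-1],[[0,0,-0.967],[0,0,0],-1],[[0,0,-0.967],[0,0,0],-1],[[-0.074,0.101,0],[0,0,0],-1],[[-0.074,0.101,0],[0,0,0],-1],[[-0.074,0.101,0],[0,0,0],-1],[[-0.074,0.101,0],[0,0,0],-1],[[-0.074,0.101,0],[0,0,0],-1],[[-0.074,0.101,0],[0,0,0],-1],[[-0.074,0.101,0],[0,0,0],-1],[[-0.074,0.101,0],[0,0,0],-1],[[-0.074,0.101,0],[0,0,0],-1],[[-0.074,0.101,0],[0,0,0],-1],[[-0.074,0.101,0],[0,0,0],-1],[[-0.074,0.101,0],[0,0,0],-1],[[-0.074,0.101,0],[0,0,0],-1],[[-0.074,0.101,0],[0,0,0],-1],[[-0.074,0.101,0],[0,0,0],-1]]'

```text
t: 6.1
tcp_pos: [538.9, -245.8, 86.2]
eef_rot: [[-0.593, 0.805, 0.0], [0.805, 0.593, 0.0], [0.0, 0.0, -1.0]]
ft_force: [0.3, -0.8, 0.4]
grip_width: -0.1
grip_force: 0.0
```

```bash
cat >> h.py <<'E'
C0=np.array([709.4,-4.5])
def angle(near,n=1):
    t0=env.get_obs()['t'];d=optics.get_image('top')
    P=onz(d,*lid(d,near),161.5);L=P[:2]-C0
    return t0,np.arctan2(L[1],-L[0]),np.hypot(*L),lid(d,near),d
E
python3 - <<'E'
from h import *
near=(325,225)
for i in range(4):
    t,a,r,near,d=angle(near);print(t,round(a,4),round(r,1),near)
print(env.get_obs()['tcp_pos'])
E
```

```text
6.1 -0.4597 280.5 [314.94490358 230.94582185]
6.15 -0.4496 280.2 [313.91934005 231.31439047]
6.2 -0.4383 280.6 [312.89144434 231.96780129]
6.25 -0.4289 280.2 [311.90817264 232.23324151]
[ 539.01494839 -246.17303296   86.30165531]
```

>>> apply_moves --series '[[[0,0,1],[0,0,0],-1],[[0,0,1],[0,0,0],-1],[[-0.142,0.953,1],[0,0,-0.4],-1],[[-0.142,0.953,1],[0,0,-0.4],-1],[[-0.142,0.953,0],[0,0,-0.4],-1],[[-0.142,0.953,0],[0,0,-0.4],-1],[[-0.142,0.953,0],[0,0,-0.4],-1],[[-0.142,0.953,0],[0,0,-0.4],-1],[[-0.142,0.953,0],[0,0,-0.4],-1],[[-0.142,0.953,0],[0,0,-0.4],-1],[[-0.142,0.953,0],[0,0,-0.4],-1],[[-0.142,0.953,0],[0,0,-0.4],-1],[[-0.142,0.953,0],[0,0,-0.4],-1],[[-0.142,0.953,0],[0,0,-0.4],-1],[[-0.142,0.953,0],[0,0,-0.4],-1],[[-0.142,0.953,0],[0,0,-0.4],-1],[[-0.142,0.953,-1],[0,0,0],-1],[[0,0,-1],[0,0,0],-1],[[0,0,-1],[0,0,0],-1],[[0,0,-1],[0,0,0],-1]]'

```text
t: 8.8
tcp_pos: [475.4, 182.7, 85.5]
eef_rot: [[0.336, 0.942, 0.001], [0.942, -0.336, 0.0], [0.0, 0.001, -1.0]]
ft_force: [0.7, -0.2, 0.4]
grip_width: -0.1
grip_force: 0.0
```

Run:
```python
from h import *
near=(260,240)
for i in range(2):
    t,a,r,near,d=angle(near);print(t,round(a,4),round(r,1),near)
m=blue(d);print([(b[0],b[1]) for b in blobs(m,100)])
print(env.get_obs()['tcp_pos'],env.get_obs()['eef_rot'][:,1])
```

```text
8.8 0.0781 280.9 [258.26757991 241.38447489]
8.85 0.0879 280.8 [257.20091743 241.26697248]
[(np.int32(1355), array([ 14.37638376, 119.03911439])), (np.int32(110), array([ 56.52727273, 183.8       ])), (np.int32(705), array([383.85957447, 241.7248227 ])), (np.int32(1090), array([257.20091743, 241.26697248]))]
[472.33092587 181.64698977  83.40400018] [ 0.94159011 -0.33672619 -0.00485181]
```

>>> apply_moves --series '[[[0,0,0],[0,0,0],-1],[[0.036,0.1004,0],[0,0,0],-1],[[0.036,0.1004,0],[0,0,0],-1],[[0.036,0.1004,0],[0,0,0],-1],[[0.036,0.1004,0],[0,0,0],-1],[[0.036,0.1004,0],[0,0,0],-1],[[0.036,0.1004,0],[0,0,0],-1],[[0.036,0.1004,0],[0,0,0],-1],[[0.036,0.1004,0],[0,0,0],-1],[[0.036,0.1004,0],[0,0,0],-1],[[0.036,0.1004,0],[0,0,0],-1],[[0.036,0.1004,0],[0,0,0],-1],[[0.036,0.1004,0],[0,0,0],-1],[[0.036,0.1004,0],[0,0,0],-1],[[0.036,0.1004,0],[0,0,0],-1],[[0.036,0.1004,0],[0,0,0],-1],[[0.036,0.1004,0],[0,0,0],-1],[[0.036,0.1004,0],[0,0,0],-1]]'

```text
t: 11.15
tcp_pos: [493.5, 234.0, 86.2]
eef_rot: [[0.336, 0.942, -0.0], [0.942, -0.336, -0.0], [-0.0, -0.0, -1.0]]
ft_force: [0.3, -0.2, 0.4]
grip_width: -0.1
grip_force: 0.0
```

Run:
```python
from h import *
near=(226,240)
for i in range(6):
    t,a,r,near,d=angle(near);print(t,round(a,4),round(r,1),near)
print(env.get_obs()['tcp_pos'])
```

```text
11.15 0.3835 281.2 [225.96738117 233.44361603]
11.2 0.3834 281.0 [226.00463822 233.37476809]
11.25 0.3835 281.1 [225.98146432 233.41056534]
11.3 0.3835 281.1 [225.99258573 233.3836886 ]
11.35 0.3837 281.1 [225.97134935 233.3780037 ]
11.4 0.3834 281.2 [225.97581395 233.43348837]
[493.3805216  233.64112254  86.22990558]
```

It has come to rest at 0.3835, measured from the top view alone. I'll move clear and check with both views.

>>> apply_moves --series '[[[0.3,0.8,0],[0,0,0],-1],[[0.2,0.95,0.2],[0,0,0],-1],[[0,0.95,0.9],[0,0,0],-1],[[0,0.95,0.9],[0,0,0],-1],[[0,0.95,0.9],[0,0,0],-1],[[0,0.95,0.9],[0,0,0],-1],[[0,0,0],[0,0,0],-1]]'

```text
t: 12.32
tcp_pos: [508.6, 404.3, 202.3]
eef_rot: [[0.331, 0.943, 0.003], [0.943, -0.331, 0.004], [0.005, 0.002, -1.0]]
ft_force: [0.0, -0.7, -0.7]
grip_width: 0.1
grip_force: 0.0
```

Run:
```python
from h import *
near=(226,233)
t,a,r,near,d=angle(near);print(t,round(a,4),round(r,1),near)
s=optics.get_image('scene');cv2.imwrite('pics/top1.png',d['image'][80:320,130:390,::-1].repeat(2,0).repeat(2,1));cv2.imwrite('pics/scene1.png',s['image'][:,:,::-1])
np.savez('pics/top1.npz',**d);np.savez('pics/scene1.npz',**s)
c=[(b[0],b[1]) for b in blobs(blue(s),100)];print(c)
ls=lid(s,(285,170));P,e=cross(d,near,s,ls);print(P,e)
L=P[:2]-C0;print(np.arctan2(L[1],-L[0]))
Q=onz(s,*ls,161.5);L=Q[:2]-C0;print('scene only',Q,np.arctan2(L[1],-L[0]))
t0=dict(np.load('pics/top0.npz'));P=onz(t0,*lid(t0,(330,222)),161.5);L=P[:2]-C0;print('top0 only',np.arctan2(L[1],-L[0]))
```

```text
12.325 0.3848 281.4 [225.8032345  233.45732255]
[(np.int32(281), array([485.6405694 ,   5.19928826])), (np.int32(1669), array([ 16.75194727, 123.81126423])), (np.int32(488), array([189.80122951,  52.51844262])), (np.int32(296), array([269.375     ,  60.47972973])), (np.int32(352), array([272.1875    , 169.23295455])), (np.int32(317), array([153.22397476, 183.95583596])), (np.int32(146), array([358.88356164, 236.37671233])), (np.int32(1424), array([466.85533708, 268.41924157])), (np.int32(439), array([505.94077449, 363.48291572]))]
[448.86697595  99.6545456  161.14687534] 3.056920389110073
0.38031225063628754
scene only [449.80715629  98.26507979 161.5       ] 0.3769411720419645
top0 only -0.6251870912938907
```

View pics/top1.png

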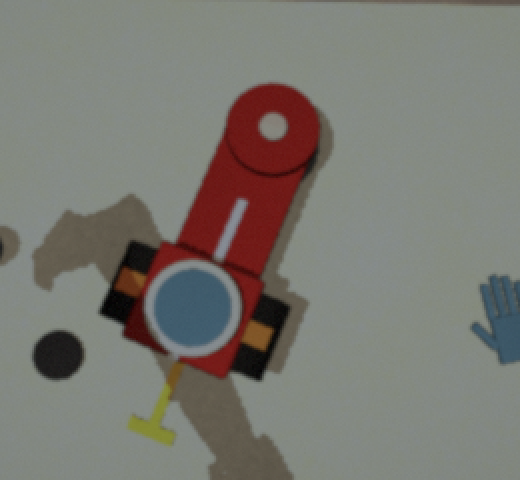

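View pics/scene1.png

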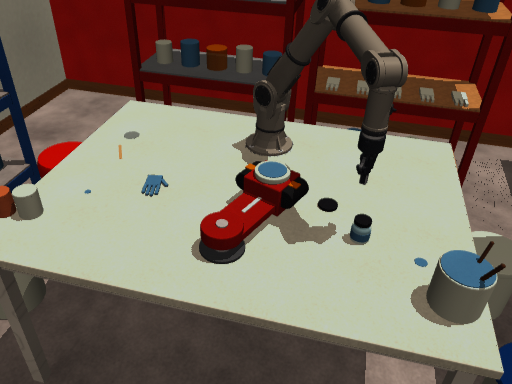

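In the top crop, the white end stripe at (172,357) meets the yellow stripe at (176,375), and the two-view boom angle is 0.380 against 0.375. The scene view shows the arm clear, with the hand at (153,184), the black lid at (328,205) and the jar at (360,228) undisturbed. Now I'll wait out the five seconds.

>>> apply_moves --series '[[[0,0,0],[0,0,0],-1],[[0,0,0],[0,0,0],-1],[[0,0,0],[0,0,0],-1],[[0,0,0],[0,0,0],-1],[[0,0,0],[0,0,0],-1],[[0,0,0],[0,0,0],-1],[[0,0,0],[0,0,0],-1],[[0,0,0],[0,0,0],-1],[[0,0,0],[0,0,0],-1],[[0,0,0],[0,0,0],-1],[[0,0,0],[0,0,0],-1],[[0,0,0],[0,0,0],-1],[[0,0,0],[0,0,0],-1],[[0,0,0],[0,0,0],-1],[[0,0,0],[0,0,0],-1],[[0,0,0],[0,0,0],-1],[[0,0,0],[0,0,0],-1],[[0,0,0],[0,0,0],-1],[[0,0,0],[0,0,0],-1],[[0,0,0],[0,0,0],-1]]'

```text
t: 14.92
tcp_pos: [508.4, 400.3, 200.3]
eef_rot: [[0.336, 0.942, 0.0], [0.942, -0.336, -0.0], [-0.0, 0.0, -1.0]]
ft_force: [0.8, -0.7, -0.1]
grip_width: -0.2
grip_force: 0.0
```

Run:
```python
from h import *
for i in range(2):
    t,a,r,near,d=angle((226,233));print(t,round(a,4))
```

```text
14.925 0.3846
14.975 0.3847
```

>>> apply_moves --series '[[[0,0,0],[0,0,0],-1],[[0,0,0],[0,0,0],-1],[[0,0,0],[0,0,0],-1],[[0,0,0],[0,0,0],-1],[[0,0,0],[0,0,0],-1],[[0,0,0],[0,0,0],-1],[[0,0,0],[0,0,0],-1],[[0,0,0],[0,0,0],-1],[[0,0,0],[0,0,0],-1],[[0,0,0],[0,0,0],-1],[[0,0,0],[0,0,0],-1],[[0,0,0],[0,0,0],-1],[[0,0,0],[0,0,0],-1],[[0,0,0],[0,0,0],-1],[[0,0,0],[0,0,0],-1],[[0,0,0],[0,0,0],-1],[[0,0,0],[0,0,0],-1],[[0,0,0],[0,0,0],-1],[[0,0,0],[0,0,0],-1],[[0,0,0],[0,0,0],-1]]'

```text
t: 17.52
tcp_pos: [508.4, 400.4, 200.3]
eef_rot: [[0.336, 0.942, -0.0], [0.942, -0.336, -0.0], [-0.0, -0.0, -1.0]]
ft_force: [0.7, -0.4, -0.3]
grip_width: 0.2
grip_force: 0.0
```

>>> apply_moves --series '[[[0,0,0],[0,0,0],-1],[[0,0,0],[0,0,0],-1],[[0,0,0],[0,0,0],-1],[[0,0,0],[0,0,0],-1],[[0,0,0],[0,0,0],-1],[[0,0,0],[0,0,0],-1],[[0,0,0],[0,0,0],-1],[[0,0,0],[0,0,0],-1],[[0,0,0],[0,0,0],-1],[[0,0,0],[0,0,0],-1],[[0,0,0],[0,0,0],-1],[[0,0,0],[0,0,0],-1],[[0,0,0],[0,0,0],-1],[[0,0,0],[0,0,0],-1],[[0,0,0],[0,0,0],-1],[[0,0,0],[0,0,0],-1],[[0,0,0],[0,0,0],-1],[[0,0,0],[0,0,0],-1],[[0,0,0],[0,0,0],-1],[[0,0,0],[0,0,0],-1]]'

```text
t: 20.02
tcp_pos: [508.4, 400.4, 200.2]
eef_rot: [[0.336, 0.942, -0.0], [0.942, -0.336, -0.0], [-0.0, -0.0, -1.0]]
ft_force: [0.7, 0.5, 0.4]
grip_width: -0.3
grip_force: 0.0
```

Run:
```python
from h import *
for i in range(2):
    t,a,r,near,d=angle((226,233));print(t,round(a,4))
s=optics.get_image('scene');P,e=cross(d,near,s,lid(s,(272,169)));L=P[:2]-C0;print(np.arctan2(L[1],-L[0]))
```

```text
20.025 0.3844
20.075 0.3845
0.38010294972885056
```

The boom has stood still for over 7 s, within about 0.005 rad of the stripe.

```bash
python3 -c "
from cell import workorder;print(workorder.sign_off())"
```

```text
the job is handed in; nothing more can be done
None
```

The boom rests about 0.005 rad (1.5 mm) from the yellow stripe; it stood still and clear of the robot for over 7 s before I handed the job in at about 20 s, and the jar, its lid and the clay hand were not touched.

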